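# Pop the battery hatch

## Task

Two grey instrument boxes with black push-to-open hatches are screwed to the bench: press the free front edge of the wide hatch (the battery hatch) down until its latch lets go, then take your hand up out of its way so that it swings up by itself, and do not touch that box or its hatch any more once it is half open. Watch it stand fully open for two seconds before you finish. Leave the narrow fuse hatch on the other box shut, and do not pick up or shift the loose parts standing round the boxes.

Things in the scene. Friction and masses are not known exactly. Their poses are not given: they have to be found in the camera images.
- battery_box: fixed grey box, 124 x 124 mm, 50 mm high (a 14 mm ear at each side), with the WIDE black hatch (90 mm long in x, 84 mm wide in y). Origin: centre of its underside on the bench; x points from its front (two round sockets; free edge of the hatch at x = -45 mm) to its back, z up. The shut hatch's flat top is 60 mm above the bench, 10 mm above the box. The boxes may swap places.
- battery_hatch (a joint): angle of the wide hatch, rad: 0 (to 0.01) shut and latched, negative pressed in (stop -0.09, 8 mm down at the free edge), 1.35 open stop. Pressing to -0.07 or beyond (6 mm at the free edge, 4 to 6 N) trips the latch; when let go a damped spring swings it up in 3 to 4 s and it stays at the stop. Let go sooner it stays latched. Pushing it fully down again would latch it shut.
- battery_hinge (a point): middle of the wide hatch's hinge line, 54 mm above the bench, at x = +45 mm in the battery box's frame; the line runs along that box's y. The open hatch stands up here, to about 145 mm above the bench.
- battery_press (a point): point on the top face of the wide hatch, 12 mm in from the middle of its free edge (60 mm above the bench when shut); moves with the hatch. Good place to press; three fine ribs mark it.
- fuse_box: fixed grey box of the same size and make with the NARROW black hatch, 90 mm long and only 40 mm wide; to be left shut. Origin and axes as for battery_box.
- fuse_hatch (a joint): angle of the narrow hatch, rad: 0 shut and latched, negative pressed in, positive open. Same latch.
- collet: loose steel collet, 28 mm across, 36 mm high, standing in front of the battery box; origin at the centre of its underside. Leave it alone.
- coupling: loose white pipe coupling with a green nut, 31 x 28 mm, 56 mm high, standing beside the battery box; origin at the centre of its underside. Leave it alone.
- nut: loose steel spanner nut, 29 x 26 mm, 23 mm high, standing in front of the fuse box; origin at the centre of its underside. Leave it alone.

How it is judged (in metres and radians):
On the way, in this order (a step that is already met when the one before it is completed fails the run):
1. the wide hatch is pressed in (value of joint battery_hatch below -0.045 rad), for 0.02 s.
2. the wide hatch stands open for about 2 s with the robot not touching its box (value of joint battery_hatch above 1.25 rad and contact force between each of the arm, the fingers and battery_box below 0.3 N), for 1.7 s.
At the end, for the whole second after the job is handed in: The wide hatch stands open (beyond 1.25 rad) and at rest, having been seen so for about 2 s; the narrow hatch is shut (within 0.02 rad); each loose part is within 20 mm of where it stood (value of joint battery_hatch above 1.25 rad and velocity of joint battery_hatch between -0.05 and 0.05 rad/s and value of joint fuse_hatch between -0.02 and 0.02 rad and distance of each of collet, coupling, nut from where it was at the start of the episode below 0.02 m); the robot touches nothing.
It fails at once if the robot touches the battery box or its hatch once the hatch has risen past 0.8 rad (it is to rise and stay by itself) (value of joint battery_hatch above 0.8 rad and contact force between any of the arm, the fingers and battery_box above 0.5 N).
It fails at once if the narrow hatch is pressed or opened (value of joint fuse_hatch below -0.04 rad or value of joint fuse_hatch above 0.1 rad).
It fails at once if a loose part is lifted or shifted by more than 30 mm (distance of any of collet, coupling, nut from where it was at the start of the episode above 0.03 m or height (world z) of any of collet, coupling, nut above 0.015 m).
It also fails if it takes over 35 s, if anything falls off the work surface, if the arm or the gripper's body presses on something with over 40 N, if the wrist force passes 120 N, or if a joint passes its speed limit or range.

## Robot

A 6-joint arm with a two-finger parallel gripper is mounted at the origin on a cart in front of the work surface, level with it; the furniture and walls round the work are solid. World frame = base frame: x ahead of the robot, y to its left, z up, the work surface at z = 0. Lengths are in m, angles in degrees, forces in N, time in s.
With the tool pointing down it reaches from about 0.325 to 0.85 m from the base axis. Payload 15.5 kg.
Tool frame: the origin (TCP) lies at the very end of the fingers, on their centre line; the grasp point (between the pads) lies arm.grip_depth behind it (arm.grip_depth is the distance from the TCP to the grasp point, in m); z points along the fingers, y is the direction in which the jaws open and shut (so a half turn about z gives the same grasp; the last joint's range is limited). The gripper opens to 91 mm and grips with 3 to 60 N. Pads are 32 mm wide; open, the fingers measure 118 mm over their backs; the gripper's body (76 mm by 178 mm) begins 60 mm behind the grasp point.
Start: joints at [-77.206, 28.281, 77.091, -0, 74.628, -5.472], TCP at [0.196, -0.594, 0.214] pointing down, gripper open.
Joint ranges: [-166.48, 166.48], [-47.26, 123.95], [12.59, 153.08], [-70.14, 250.14], [6.76, 159.57], [-176.63, 176.63]. Speed limits (degrees/s): [108.29, 108.29, 147.25, 172.46, 172.46, 172.46].

## Interface

Orientations are given as a 3x3 rotation matrix whose columns are the frame's x, y, z axes.
In Python, from rig import arm gives the robot as it stands. Calls block until the motion is done:
- arm.move_to(position, orientation): joint-space move of the TCP to a pose.
- arm.move_l(position, orientation=None, feed=0.15): straight line of the TCP; orientation=None keeps the orientation; feed is the mean speed in m/s.
- arm.move_joints(angles): joint-space move.
- arm.grip(opening): finger opening in m; the grip force is fixed at half the most; returns when the fingers have stopped.
- arm.sleep(seconds).
- arm.solve_ik(position, orientation): joint angles nearest the present ones, or None.
- arm.snapshot(name): name is "scene" or "side" or "wrist"; returns the picture (384x512x3 uint8, red, green, blue); there is no depth.
- arm.get_calibration(name): a dict with "intrinsics" (3x3 intrinsics, pixels), "k1" (the pictures are not rectified: a ray, as slopes to the right and down, at radius r is drawn at 1 + k1 r^2 times it, then the intrinsics apply), "cam_to_world" (4x4, takes a point from camera to world coordinates). Camera axes: x right, y down, z forward; pixel columns grow to the right and rows downward; lengths in m; the calibration is good to about 2 mm. A picture is of the moment at which its call begins: read the wrist's pose just before it. get_calibration takes no time and is no camera call; for the wrist camera it gives the pose at the moment of the call.
A pose or a line that the arm cannot do raises arm.Unreachable and nothing moves.
- arm.sign_off(): hands the job in, once; it reports no verdict.
Readings, each from a call of its own:
- arm.current_t(): time.
- arm.current_joint_positions(): joint angles.
- arm.current_dq(): joint speeds.
- arm.current_tau(): joint torques, N m.
- arm.current_ee_pos(): TCP position.
- arm.current_tool_rot(): TCP orientation.
- arm.current_force(): force on the tool from outside, world axes, zero at the start.
- arm.current_torque(): the same for the moment, N m.
- arm.current_width(): finger opening in m.
Only numpy, scipy, OpenCV 4.12 (cv2) and the standard library are available. Lean on these libraries where they do the work, as an engineer would, in place of code of your own. Each camera call takes 0.05 s, during which the arm holds its last target.

## Working session

There is one attempt and no reset: what is moved stays moved. The work goes in short steps, each a Python script; the robot and the scene stay as the last script left them, time stands still between calls to the robot, and variables do not carry over. Pictures are saved under pics/ and viewed, and the job is handed in when it is done.

```bash
mkdir -p pics; python3 - <<'E'
from rig import arm
import cv2
print(arm.current_t())
for n in("scene","side","wrist"):
    c=arm.get_calibration(n); im=arm.snapshot(n)
    cv2.imwrite(f"pics/{n}0.png",im[:,:,::-1]); print(n,c)
print(arm.current_t(),arm.grip_depth)
E
```

```text
0.0
scene {'intrinsics': array([[493.65667867,   0.        , 258.44503478],
       [  0.        , 493.65667867, 196.20802711],
       [  0.        ,   0.        ,   1.        ]]), 'k1': -0.0916709559719826, 'cam_to_world': array([[-0.60750293, -0.38927004,  0.69239369, -0.30924541],
       [-0.79388128,  0.26867178, -0.54549793,  0.64778857],
       [ 0.02631936, -0.88106998, -0.47225309,  0.63470259],
       [ 0.        ,  0.        ,  0.        ,  1.        ]])}
side {'intrinsics': array([[439.00765312,   0.        , 259.16686344],
       [  0.        , 439.00765312, 187.34958857],
       [  0.        ,   0.        ,   1.        ]]), 'k1': -0.14331476770872537, 'cam_to_world': array([[-0.87580749, -0.26331178,  0.40450977,  0.07969022],
       [-0.4820546 ,  0.43520667, -0.76040681,  0.83121323],
       [ 0.02417873, -0.86096577, -0.50808791,  0.63609336],
       [ 0.        ,  0.        ,  0.        ,  1.        ]])}
wrist {'intrinsics': array([[302.25748173,   0.        , 254.17630333],
       [  0.        , 302.25748173, 192.71919786],
       [  0.        ,   0.        ,   1.        ]]), 'k1': -0.011903548411610138, 'cam_to_world': array([[ 0.31396624, -0.91277565, -0.26127726,  0.27030007],
       [-0.94943336, -0.30219685, -0.08516661, -0.56889182],
       [-0.00121916,  0.27480479, -0.96149927,  0.383832  ],
       [ 0.        ,  0.        ,  0.        ,  1.        ]])}
0.15 0.0188
```

View pics/scene0.png

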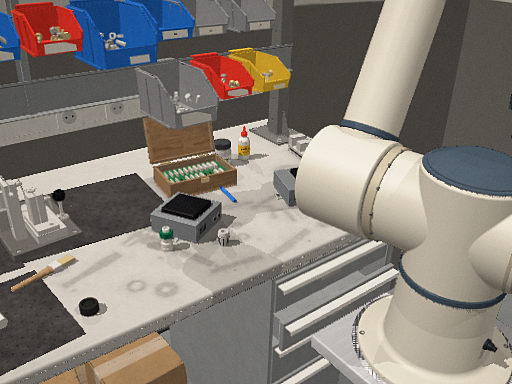

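View pics/side0.png

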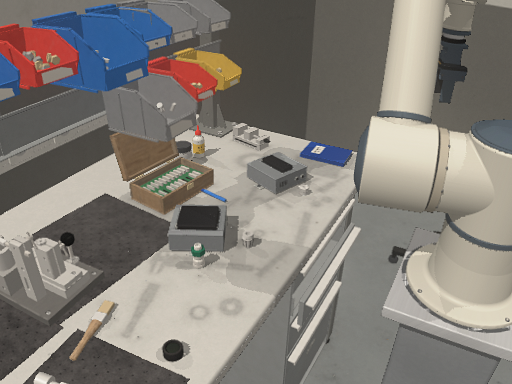

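View pics/wrist0.png

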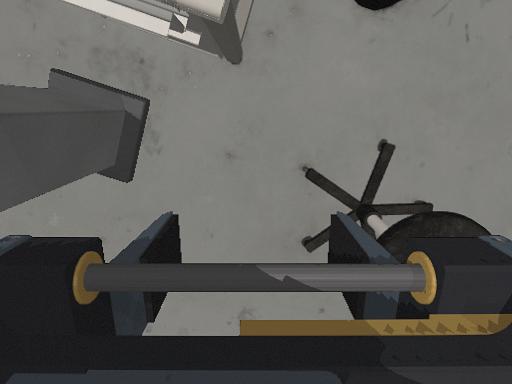

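The side view shows both boxes: the near one (hatch about (199,217), with the white/green coupling at (198,255) and the collet at (247,240)) has the wide hatch. The far one at (278,168) has the narrow hatch, with the nut at (304,189). I'll zoom in and segment them.

```bash
cat > h.py <<'E'
import numpy as np, cv2
def ray(c,uv):
    K=c['intrinsics'];k=c['k1']
    p=cv2.undistortPoints(np.array(uv,float).reshape(-1,1,2),K,np.array([k,0,0,0,0.]),None).reshape(-1,2)
    T=c['cam_to_world']; d=np.c_[p,np.ones(len(p))]@T[:3,:3].T
    return T[:3,3],d
def onz(c,uv,z):
    o,d=ray(c,uv); return o+d*((z-o[2])/d[:,2])[:,None]
def black(im,roi,th=45):
    x0,y0,x1,y1=roi; m=np.zeros(im.shape[:2],np.uint8)
    m[y0:y1,x0:x1]=(im[y0:y1,x0:x1].max(2)<th)*255
    n,l,s,_=cv2.connectedComponentsWithStats(m); k=1+np.argmax(s[1:,4]); return (l==k).astype(np.uint8)*255
E
python3 - <<'E'
import cv2,numpy as np
from rig import arm
from h import *
for n,roi in(("side",(150,140,320,275)),("scene",(140,180,310,260))):
    im=cv2.imread(f"pics/{n}0.png"); x0,y0,x1,y1=roi
    cv2.imwrite(f"pics/{n}_z.png",cv2.resize(im[y0:y1,x0:x1],None,fx=4.4,fy=4.4,interpolation=cv2.INTER_NEAREST))
for n,roi in(("side",(165,195,235,240)),("side",(258,148,296,176)),("scene",(150,188,222,225))):
    im=cv2.imread(f"pics/{n}0.png"); m=black(im,roi); 
    ct=max(cv2.findContours(m,0,1)[0],key=cv2.contourArea); h=cv2.convexHull(ct)
    q=cv2.approxPolyN(h,4,ensure_convex=True).reshape(-1,2)
    P=onz(arm.get_calibration(n),q,0.060)
    print(n,q.tolist(),P.round(3).tolist(),P.mean(0),np.linalg.norm(P-np.roll(P,-1,0),axis=1))
E
```

```text
side [[211, 207], [191, 222], [177, 224], [182, 205]] [[0.592, 0.11, 0.06], [0.596, 0.185, 0.06], [0.619, 0.208, 0.06], [0.657, 0.139, 0.06]] [0.61619021 0.16032412 0.06      ] [0.07524545 0.03191842 0.07905922 0.07093518]Traceback (most recent call last):
  File "<stdin>", line 10, in <module>
cv2.error: OpenCV(4.12.0) /io/opencv/modules/imgproc/src/approx.cpp:987: error: (-215:Assertion failed) (curve.cols == 1 && curve.rows >= nsides) || (curve.rows == 1 && curve.cols >= nsides) in function 'approxPolyN'
```

View pics/side_z.png

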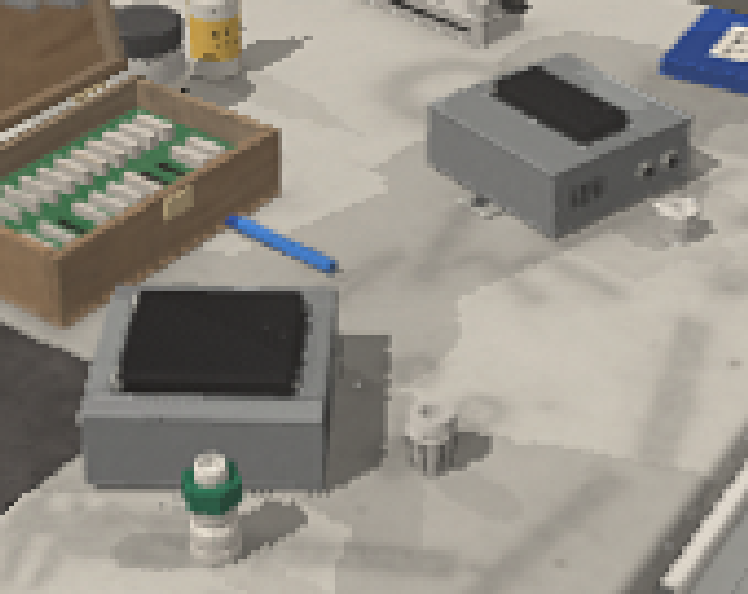

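View pics/scene_z.png

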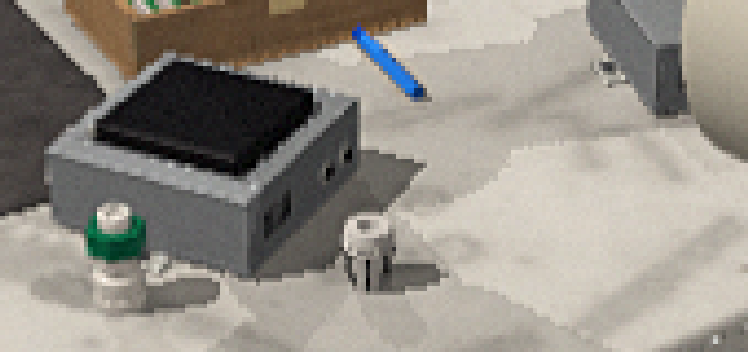

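The near box has the wide hatch, and its socket front faces right and toward the robot, with the collet in front of it. The narrow-hatch box is further off. I'll redo the mask with a higher threshold.

```bash
python3 - <<'E'
import cv2,numpy as np
from rig import arm
from h import *
for n,roi in(("side",(165,195,235,240)),("side",(258,148,296,176)),("scene",(150,188,222,225))):
  im=cv2.imread(f"pics/{n}0.png")
  for th in (58,70):
    m=black(im,roi,th); m=cv2.morphologyEx(m,2,np.ones((3,3)))
    ct=max(cv2.findContours(m,0,1)[0],key=cv2.contourArea); h=cv2.convexHull(ct)
    q=cv2.approxPolyN(h,4,ensure_convex=True).reshape(-1,2)
    P=onz(arm.get_calibration(n),q,0.060)
    print(n,th,cv2.contourArea(ct),q.tolist(),P.round(3)[:,:2].tolist(),P.mean(0).round(3),np.linalg.norm(P-np.roll(P,-1,0),axis=1).round(3))
    x0,y0,x1,y1=roi
  v=im.copy(); v[m>0]=(0,0,255); cv2.imwrite(f"pics/m_{n}{x0}.png",cv2.resize(v[y0:y1,x0:x1],None,fx=8,fy=8,interpolation=0))
E
```

```text
side 58 851.0 [[218, 206], [218, 230], [178, 228], [178, 206]] [[0.581, 0.098], [0.527, 0.179], [0.607, 0.219], [0.663, 0.147]] [0.594 0.161 0.06 ] [0.098 0.09  0.091 0.096]
side 70 867.5 [[221, 206], [216, 230], [176, 228], [181, 206]] [[0.574, 0.094], [0.531, 0.181], [0.611, 0.221], [0.657, 0.143]] [0.593 0.16  0.06 ] [0.098 0.09  0.09  0.096]
side 58 221.5 [[295, 167], [281, 172], [260, 159], [271, 155]] [[0.506, -0.182], [0.527, -0.135], [0.614, -0.174], [0.599, -0.214]] [ 0.562 -0.176  0.06 ] [0.052 0.096 0.043 0.098]
side 70 238.0 [[294, 167], [282, 173], [259, 160], [271, 155]] [[0.509, -0.181], [0.522, -0.131], [0.614, -0.167], [0.599, -0.214]] [ 0.561 -0.173  0.06 ] [0.051 0.098 0.049 0.096]
scene 58 764.0 [[215, 201], [195, 220], [158, 210], [179, 193]] [[0.574, 0.085], [0.525, 0.171], [0.612, 0.218], [0.659, 0.136]] [0.592 0.152 0.06 ] [0.098 0.1   0.094 0.099]
scene 70 768.0 [[215, 201], [194, 220], [158, 210], [179, 193]] [[0.574, 0.085], [0.526, 0.172], [0.612, 0.218], [0.659, 0.136]] [0.593 0.153 0.06 ] [0.099 0.098 0.094 0.099]
```

```bash
python3 -c "
import cv2,numpy as np
a=cv2.imread('pics/m_side165.png');b=cv2.imread('pics/m_scene150.png')
w=max(a.shape[1],b.shape[1]);f=lambda x:cv2.copyMakeBorder(x,0,0,0,w-x.shape[1],0)
cv2.imwrite('pics/m.png',cv2.resize(np.vstack([f(a),f(b)]),None,fx=.85,fy=.85))"
```

```text
(no output)
```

View pics/m.png

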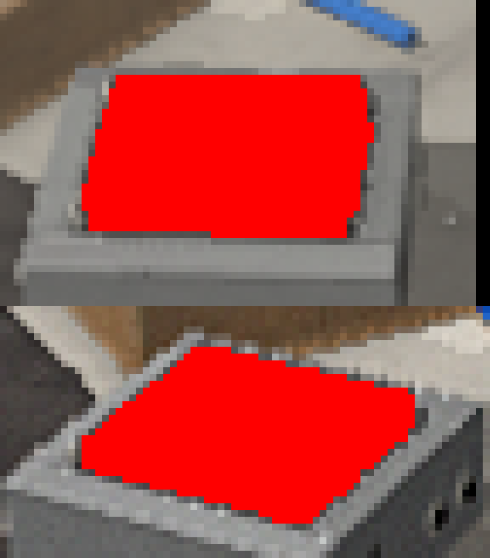

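Both views agree: hatch centre about (0.596, 0.151), yaw about 28.5°, sides about 90 x 90 mm. That fits once the near side wall caught in the mask is allowed for. Next I'll move above the press point with the fingers shut and check with the wrist camera.

```bash
cat >> h.py <<'E'
yaw=np.radians(28.5); ex=np.array([np.cos(yaw),np.sin(yaw),0]); ey=np.array([-np.sin(yaw),np.cos(yaw),0])
C=np.array([.596,.151,0])
def Rt(s): return np.c_[s*ex,-s*ey,[0,0,-1]]
E
python3 - <<'E'
import cv2
from rig import arm
from h import *
print(arm.current_tool_rot().round(3))
p=C-.040*ex+[0,0,.26]
for s in(1,-1): print(s,arm.solve_ik(p,Rt(s)))
s=min((1,-1),key=lambda s:abs(np.array(arm.solve_ik(p,Rt(s)))[5]-(-5.5)))
arm.move_to(p,Rt(s)); arm.grip(0.0)
c=arm.get_calibration("wrist"); im=arm.snapshot("wrist"); cv2.imwrite("pics/w1.png",im[:,:,::-1])
np.save("w1.npy",c["cam_to_world"])
print(s,arm.current_t(),arm.current_ee_pos(),arm.current_width(),arm.current_force(),c["cam_to_world"][:3,3])
E
```

```text
[[ 0.95   0.313 -0.   ]
 [ 0.313 -0.95   0.001]
 [ 0.    -0.001 -1.   ]]
1 [ 7.29805748e+00  2.19280929e+01  8.04502334e+01 -2.54444375e-14
  7.76216737e+01  6.87980575e+01]
-1 [ 7.29805748e+00  2.19280929e+01  8.04502334e+01 -2.54444375e-14
  7.76216737e+01 -1.11201943e+02]
1 4.425 [0.56085815 0.13192452 0.26000841] 0.0005809781633830384 [-0.69474578  0.62136243 -1.01967254] [0.62979014 0.16909783 0.4304238 ]
```

View pics/w1.png

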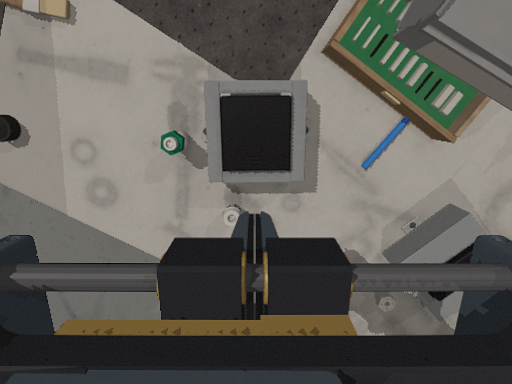

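The wrist view shows the wide hatch almost square in the picture at columns 220–292, rows 94–172. The coupling is at (172,143) and the collet at (232,215). I'll measure from this view.

```bash
python3 - <<'E'
import cv2
from rig import arm
from h import *
c=arm.get_calibration("wrist"); c["cam_to_world"]=np.load("w1.npy")
im=cv2.imread("pics/w1.png")
for th in(45,60):
    m=black(im,(208,85,305,180),th); m=cv2.morphologyEx(m,2,np.ones((3,3)))
    r=cv2.minAreaRect(max(cv2.findContours(m,0,1)[0],key=cv2.contourArea)); q=cv2.boxPoints(r)
    P=onz(c,q,.06)
    L=(P-C)@np.c_[ex,ey]
    print(q.round(1).tolist(),P.round(3).tolist(),P.mean(0),(L*1000).round(1).tolist(),np.linalg.norm(P-np.roll(P,-1,0),axis=1))
for n,uv in(("coupling",(172,143)),("collet",(232,213))): print(n,((onz(c,[uv],.05 if n[1]=='u' else .036)-C)@np.c_[ex,ey]).round(3))
E
```

```text
[[220.0, 95.0], [291.0, 95.0], [291.0, 170.0], [220.0, 170.0]] [[0.622, 0.21, 0.06], [0.662, 0.137, 0.06], [0.585, 0.092, 0.06], [0.542, 0.17, 0.06]] [0.6025962  0.15257259 0.06      ] [[51.1, 39.8], [51.2, -43.2], [-38.0, -46.2], [-38.1, 42.5]] [0.0829486  0.08929391 0.08861442 0.08928924]
[[219.60000610351562, 94.9000015258789], [290.8999938964844, 93.69999694824219], [292.20001220703125, 170.0], [220.89999389648438, 171.1999969482422]] [[0.622, 0.211, 0.06], [0.663, 0.138, 0.06], [0.585, 0.091, 0.06], [0.541, 0.168, 0.06]] [0.60286425 0.15212147 0.06      ] [[51.2, 40.2], [52.6, -43.0], [-38.0, -47.7], [-39.6, 41.4]] [0.08328246 0.09074676 0.08906854 0.09083308]
coupling [[-0.007  0.106]]
collet [[-0.104  0.03 ]]
```

The wrist view puts the hatch at 83 x 89 mm against 84 x 90 mm given, centre (0.603, 0.152). I'll use (0.600, 0.152) and press with force-watched steps.

```bash
python3 - <<'E'
import cv2
from rig import arm
from h import *
C=np.array([.600,.152,0]); p=C-.036*ex
arm.move_l(p+[0,0,.28]) if False else arm.move_l(p+[0,0,.066],feed=.12)
arm.sleep(.2); f0=arm.current_force()[2]; print(arm.current_t(),f0,arm.current_ee_pos())
z=.066; log=[]
while z>.0495:
    z-= .001 if z>.0565 else .0005
    arm.move_l(p+[0,0,z],feed=.02); f=arm.current_force()[2]-f0
    log.append((round(z,4),round(float(arm.current_ee_pos()[2]),4),round(float(f),1)))
    if f>15: break
print(log,arm.current_t())
arm.sleep(.1); print(arm.current_force()-[0,0,f0])
arm.move_l(p+[0,0,.28],feed=.25)
print(arm.current_t()); im=arm.snapshot("wrist"); cv2.imwrite("pics/w2.png",im[:,:,::-1]); im=arm.snapshot("side"); cv2.imwrite("pics/s2.png",im[:,:,::-1])
E
```

```text
6.3917 0.30293010598414655 [0.56853755 0.1348458  0.0663537 ]
[(0.065, 0.0649, 0.0), (0.064, 0.0639, -0.2), (0.063, 0.0629, -1.2), (0.062, 0.062, -0.4), (0.061, 0.061, -0.6), (0.06, 0.06, 3.5), (0.059, 0.059, 2.7), (0.058, 0.058, 3.4), (0.057, 0.0569, 4.1), (0.056, 0.056, 4.2), (0.0555, 0.0555, 4.2), (0.055, 0.055, 3.6), (0.0545, 0.0545, 4.0), (0.054, 0.0541, 4.7), (0.0535, 0.0539, 12.0), (0.053, 0.0537, 17.7)] 10.3917
[-7.98796232 -2.41863273 17.82189444]
11.55
```

View pics/w2.png

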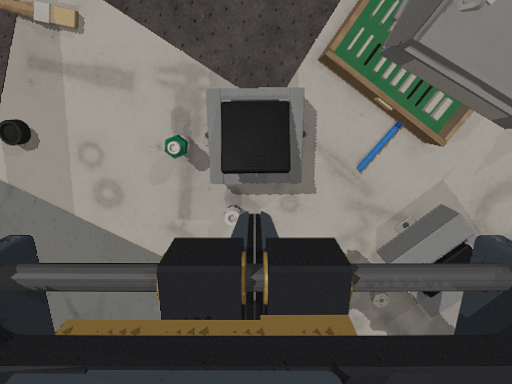

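The tip met the hatch at z = 60.0 mm, and the stop came 6 mm later at 18 N. In the wrist view the hatch's front edge (rows 150–172) appears tilted or rising. The coupling (176,147) and collet (232,215) are still in place. I'll wait and look again.

```bash
python3 - <<'E'
import cv2
from rig import arm
arm.sleep(3.2)
ims=[arm.snapshot("wrist"),arm.snapshot("side")]
cv2.imwrite("pics/w3.png",ims[0][:,:,::-1]); cv2.imwrite("pics/s3.png",ims[1][:,:,::-1]); print(arm.current_t())
import numpy as np
cv2.imwrite("pics/c3.png",cv2.resize(cv2.hconcat([ims[1][140:280,150:320,::-1],ims[0][50:190,150:320,::-1]]),None,fx=2.3,fy=2.3))
E
```

```text
14.95
```

View pics/c3.png

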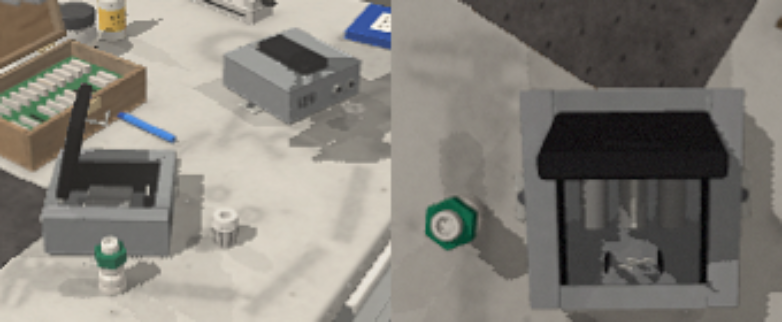

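The hatch stands almost upright in both views. The narrow hatch is shut, and the coupling and collet are where they were. I'll wait a little more than two seconds and compare pictures for rest.

```bash
python3 - <<'E'
import cv2,numpy as np
from rig import arm
arm.sleep(1.0); a=arm.snapshot("wrist"); arm.sleep(3.0); b=arm.snapshot("wrist"); s=arm.snapshot("side")
s0=cv2.imread("pics/side0.png")[:,:,::-1]; s3=cv2.imread("pics/s3.png")[:,:,::-1]
d=lambda a,b:(cv2.absdiff(np.ascontiguousarray(a),np.ascontiguousarray(b)).max(2)>40)
print("wrist late change",d(a,b)[50:200,150:330].sum(),"side since s3",d(s,s3)[140:280,150:320].sum())
for n,(x0,y0,x1,y1) in dict(coupling=(188,238,210,272),collet=(238,228,260,250),nut=(297,182,314,197),fuse=(255,145,297,175)).items():
    print(n,d(s,s0)[y0:y1,x0:x1].sum())
cv2.imwrite("pics/c4.png",cv2.resize(cv2.hconcat([s[140:280,150:320,::-1],b[50:190,150:320,::-1]]),None,fx=2.3,fy=2.3))
print(arm.current_t(),arm.current_force(),arm.current_ee_pos())
E
```

```text
wrist late change 0 side since s3 0
coupling 0
collet 0
nut 139
fuse 1
19.1 [ 0.09762825  0.63313129 -0.55829802] [0.56834857 0.13483973 0.27997228]
```

View pics/c4.png

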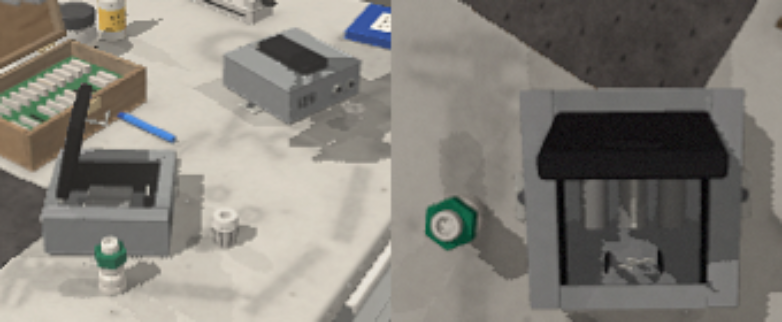

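The hatch is at rest. The "nut" region changed, so I'll check whether that is only the arm's shadow.

```bash
python3 - <<'E'
import cv2
a=cv2.imread("pics/side0.png")[170:205,280:330];b=cv2.imread("pics/s3.png")[170:205,280:330]
cv2.imwrite("pics/n.png",cv2.resize(cv2.hconcat([a,cv2.convertScaleAbs(b,alpha=1.5)]),None,fx=7,fy=7,interpolation=0))
E
```

```text
(no output)
```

View pics/n.png

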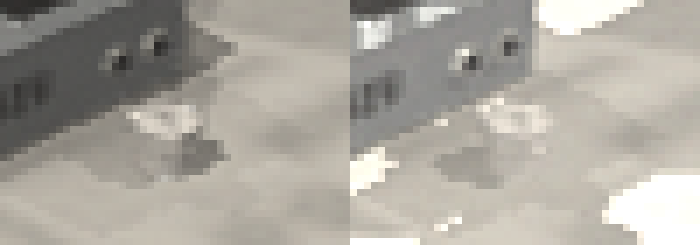

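The nut's top is at the same pixel in both pictures, about (304,187). Only the lighting changed, because the arm now shades it. Handing in.

```bash
python3 -c "
from rig import arm
print(arm.sign_off(),arm.current_t())"
```

```text
the job is handed in; nothing more can be done
the job is handed in; nothing more can be done
```

The wide battery hatch is open and the job is handed in; the last clock reading before hand-in was 19.1 s, and no verdict is reported.

- **Press:** I found the hatch in all three cameras and pressed near its free edge with the fingers shut. Contact came at z = 60 mm, the force held at about 4 N, and it reached its stop 6 mm lower at 18 N. I then lifted straight up to z = 0.28 m.
- **Hatch:** It swung up by itself. It stood nearly upright in the wrist and side views, and neither changed over the last 3–4 s. I judged it open by eye and did not measure its angle.
- **Other parts:** The fuse hatch, collet and coupling are unchanged in the pictures. The change check flagged the nut, but a closer look showed it in the same place, now in the arm's shadow.
- **Disagreement:** The views put the hatch centre up to about 10 mm apart, since the side and scene masks caught its side walls. I used a value in between, and the contact height and stop depth matched the sizes given.

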